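# Set the depth-stop turret of a dimpling press

### The arm

A 6-joint arm with a two-finger parallel gripper is mounted at the origin on the work surface; the furniture and walls round the work are solid. World frame = base frame: x ahead of the robot, y to its left, z up, the work surface at z = 0. Lengths are in mm, angles in rad, forces in N, time in s.
With the tool pointing down it reaches from about 350 to 975 mm from the base axis. Payload 7.1 kg.
Tool frame: the origin (TCP) lies on the centre line of the jaws, within the pads' length; the fingertips stand 25 mm ahead of it and the grasp point (between the pads) lies 6 mm ahead of it (ctrl.nose_length is the distance from the TCP to the fingertips, in mm); x points along the fingers, y is the direction in which the jaws open and shut, and the axes are right-handed (so a half turn about x gives the same grasp; the last joint's range is limited). The gripper opens to 88 mm and grips with 3 to 60 N. Pads are 20 mm wide; open, the fingers measure 115 mm over their backs; the gripper's body (75 mm by 178 mm) begins 61 mm behind the grasp point.
Start: joints at [-0.019, 0.423, 1.63, -0, 1.089, -0.019], TCP at [624.984, 0.026, 247.675] pointing down, gripper open.
Joint ranges: [-3, 3], [-0.9, 2.11], [0.09, 2.58], [-1.31, 4.45], [0.11, 2.69], [-2.54, 2.54]. Speed limits (rad/s): [2.39, 2.39, 3.01, 3.14, 3.14, 3.14].

### API

Orientations are given as a rotation vector (axis times angle).
In Python, from workcell import ctrl gives the robot as it stands.
- The arm moves only by the tool arm_command, never from a script. Its argument "deltas" is a list of rows, each a list of 4 numbers: the shift along the tool's x, y, z in m, then the turn about the tool's x in rad. In form: [[tx, ty, tz, yaw], ...]. A call has 1 to 10 rows; each row shifts and turns the pose as measured when the row begins, along the tool's axes as they then stand; what a row does not reach is not made up. A row lasts 1/10 s, in which the tool goes at most 50 mm and 8.59 degrees, less where a joint would pass 70% of its speed; a pose out of reach is approached as far as the arm can. A call is refused whole if a number of a shift passes 0.05 or a number of a turn 0.15, either way. A call with a gripper value outside its range is refused whole. "hand" is the finger opening in m, from 0 to 0.0878, set as the call begins (left out, the last holds). The fingers move at their own pace and stop on an object; the grip force is fixed at half the most. Time passes only in rows, so rows that do not move let the fingers close. It gives the time, the measured TCP pose, the force and the opening at its end, in the units of the state.
- ctrl.get_obs(): the state, without advancing time (a new reading comes with each control period).
- ctrl.get_image(name): name is "scene" or "top"; returns the picture (384x512x3 uint8, red, green, blue); there is no depth.
- ctrl.get_calibration(name): a dict with "fx", "fy", "cx", "cy" (pixels), "R" (3x3) and "t" (3): a world point X has camera coordinates R X + t. Camera axes: x right, y down, z forward; pixel columns grow to the right and rows downward; lengths in mm; the calibration is good to about 2 mm. A picture is of the moment at which its call begins. get_calibration takes no time and is no camera call.
- ctrl.close_job(): hands the job in, once; it reports no verdict.
The state is a dict: "t": time; "qpos": joint angles; "qvel": joint speeds; "joint_torque": joint torques, N m; "ee_pos": TCP position; "orientation": TCP orientation; "ft_force": force on the tool from outside, world axes, zero at the start; "moment": the same for the moment, N m; "width": finger opening in mm.
Only numpy, scipy, OpenCV 4.12 (cv2) and the standard library are available. Lean on these libraries where they do the work, as an engineer would, in place of code of your own. Each camera call takes 0.05 s, during which the arm holds its last target.

### The job

Set the small bench dimpling press to its deepest stroke: with a fingertip, flick the star-shaped stop turret round anticlockwise (seen from above) until its shortest stop screw stands under the ram, and do not run past it. Then push the ram's round pad down until the stop rod meets that screw, let it spring back up, and leave everything lying about the press where it is.

Things in the scene. Friction and masses are not known exactly. Their poses are not given: they have to be found in the camera images.
- press: Bench dimpling press, grey casting 190 x 230 mm, bolted down. Origin on the bench under the turret's axis; x points to the back of the press, y to its left, z up. In this frame, mm: turret axis (0, 0); ram axis (36, 0); column behind x 90; crosshead and die on the right, at y -96. The front (-x) half of the star wheel overhangs the foot (43 mm radius there); the space beside its lobes is free.
- turret (a joint): Turn of the stop turret, rad, anticlockwise from above positive; 0 = shortest stop screw under the ram. Rests only at whole clicks of 45 degrees (0.785 rad); starts 1 to 4 clicks before 0 (-0.785 to -3.14). A spring roller makes the clicks: about 5 N at a lobe starts it; past half a click it snaps on to the next rest once the finger is out of the gap, short of that it falls back. A pawl blocks it clockwise.
- turret_centre (a point): On the turret's axis at the top face of the star wheel, 36 mm above the bench; axes as press. Steel star wheel, 22 to 36 mm above the bench: disc of 46 mm radius with eight round lobes, 11 mm radius, centred 52 mm from the axis (outermost 63 mm). At every rest the lobes stand at 22.5, 67.5, 112.5, 157.5, 202.5 ... degrees, anticlockwise from the press's +x.
- short_post (a point): Top of the shortest of the eight steel stop screws (10 mm thick, 36 mm from the turret's axis, midway between lobes, 8 to 36 mm high in 4 mm steps, like a spiral stair). It is 8 mm high, next to the tallest. Each anticlockwise click brings the next taller screw under the ram; after the tallest comes the shortest.
- ram_pad (a point): Centre of the top of the ram's round black pad, 42 mm across, slightly domed, 197 mm above the bench with the ram up. It goes straight down.
- ram (a joint): Travel of the ram in m, 0 = up, growing downward. It meets the shortest screw at 0.034 and the next shortest at 0.030. A spring (about 1.5 N at the top, 3 N at the bottom) brings it back up.
- clip: Small aluminium angle clip, 52 x 31 x 25 mm, lying loose; leave it.
- clip_long: Longer aluminium angle clip, 75 x 25 x 20 mm, lying loose; leave it.
- holder_dark: Dark sheet holder (spring fastener), 12 x 64 x 12 mm, lying loose near the front of the press; leave it.
- holder_copper: Copper-coloured sheet holder, 12 x 64 x 12 mm, lying loose on the left; leave it.
- punch: Steel centre punch, 12 x 108 x 12 mm, lying loose; leave it.
- tape: Roll of green tape, 80 mm across, 18 mm high; leave it.
- deburrer: Deburring tool, 15 x 126 x 15 mm, lying loose; leave it.

How it is judged (in metres and radians):
On the way, in this order (a step that is already met when the one before it is completed fails the run):
1. the turret rests in the click with the shortest stop screw under the ram (value of joint turret between -0.08 and 0.08 rad and velocity of joint turret between -0.2 and 0.2 rad/s), for 0.2 s.
2. the ram is pushed down until the stop rod meets the shortest screw (value of joint turret between -0.08 and 0.08 rad and value of joint ram above 0.0328 m), for 0.1 s.
At the end, for the whole second after the job is handed in: Turret at rest within 0.08 rad of the click that puts the shortest screw under the ram, ram sprung back up (within 3 mm), and every loose thing round the press within 20 mm of where it lay (value of joint turret between -0.08 and 0.08 rad and horizontal distance between short_post and ram_pad below 0.004 m and value of joint ram below 0.003 m and distance of each of clip, clip_long, holder_dark, holder_copper, punch, tape, deburrer from where it was at the start of the episode below 0.02 m); the robot touches nothing.
It fails at once if the turret is run more than half a click past the shortest screw, or round the long way (value of joint turret above 0.45 rad or value of joint turret below -3.65 rad).
It fails at once if a thing lying about the press is shoved away, or lifted (distance of any of clip, clip_long, holder_dark, holder_copper, punch, tape, deburrer from where it was at the start of the episode above 0.02 m or height (world z) of any of clip, clip_long, holder_dark, holder_copper, punch, tape, deburrer above 0.012 m).
It also fails if it takes over 64 s, if anything falls off the work surface, if the arm or the gripper's body presses on something with over 40 N, if the wrist force passes 120 N, or if a joint passes its speed limit or range.

## Working session

There is one attempt and no reset: what is moved stays moved. The work goes in short steps, Python scripts to look and compute and a tool call to move; the robot and the scene stay as the last step left them, time stands still between calls to the robot, and variables do not carry over. Pictures are saved under pics/ and viewed, and the job is handed in when it is done.

Besides the shell and the picture viewer there is one more tool, called as name(argument=value, ...) on one line, values as JSON. arm_command: Moves the arm, as the interface text tells. Its arguments: {"type":"object","properties":{"deltas":{"type":"array","items":{"type":"array","items":{"type":"number"}}},"hand":{"type":"number"}},"required":["deltas"]}

```bash
mkdir -p pics; python3 - <<'E'
from workcell import ctrl
import cv2
for n in ("scene","top"):
    im=ctrl.get_image(n); cv2.imwrite(f"pics/{n}0.png",im[...,::-1])
    print(n,ctrl.get_calibration(n))
o=ctrl.get_obs();print(o, ctrl.nose_length)
E
```

```text
scene {'fx': 375.0895966433772, 'fy': 375.0895966433772, 'cx': 254.0521084485725, 'cy': 192.25368080884164, 'R': array([[-0.78972774, -0.61345376, -0.00214125],
       [-0.36368091,  0.47098868, -0.80368268],
       [ 0.49403067, -0.63391178, -0.59505425]]), 't': array([384.47797429, 332.3844015 , 763.98584504])}
top {'fx': 383.6775797888613, 'fy': 383.6775797888613, 'cx': 253.69580380600345, 'cy': 193.9844230947025, 'R': array([[ 0.02260967, -0.99932238,  0.02904455],
       [-0.99881957, -0.02382853, -0.04232813],
       [ 0.04299154, -0.02805324, -0.9986815 ]]), 't': array([-56.52927965, 537.46833395, 956.67097472])}
{'t': 0.1, 'qpos': array([-1.90183581e-02,  4.23755095e-01,  1.63058864e+00,  9.73223348e-06,
        1.08860081e+00, -1.90120063e-02]), 'qvel': array([ 0.00027078, -0.00177326, -0.00252674,  0.00077089,  0.00066204,
       -0.00017641]), 'joint_torque': array([ 6.49496542e-04, -5.45618248e+01, -2.74323839e+01,  6.46709581e-02,
        1.88581715e-02,  1.54216096e-06]), 'ee_pos': array([6.24542921e+02, 2.53940671e-02, 2.46995028e+02]), 'orientation': array([ 1.20859357,  1.21021489, -1.21018653]), 'ft_force': array([ 0.32596016, -0.39039033, -0.44813373]), 'moment': array([-0.03275404,  0.00780213, -0.03341215]), 'width': 87.79630981384099} 25.0
```

View pics/scene0.png

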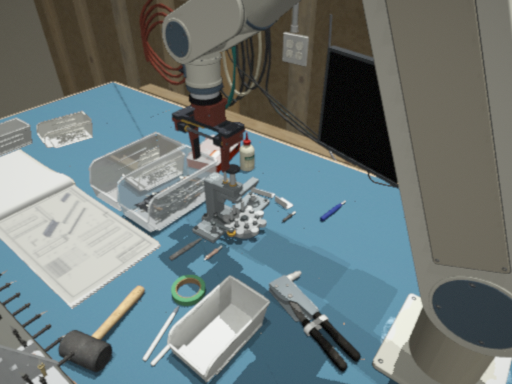

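View pics/top0.png

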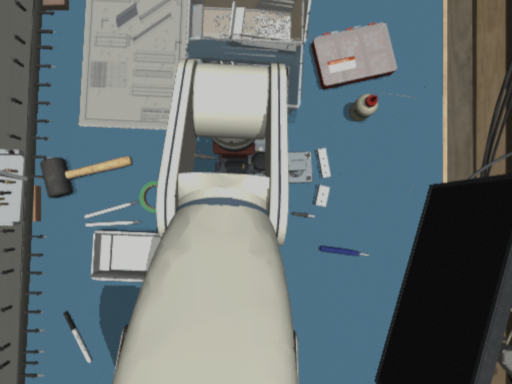

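```bash
python3 - <<'E'
import cv2
t=cv2.imread("pics/top0.png")[90:240,220:400]; cv2.imwrite("pics/topz.png",cv2.resize(t,None,fx=4,fy=4,interpolation=cv2.INTER_CUBIC))
t=cv2.imread("pics/scene0.png")[90:290,140:340]; cv2.imwrite("pics/scz.png",cv2.resize(t,None,fx=3,fy=3,interpolation=cv2.INTER_CUBIC))
E
```

```text
(no output)
```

View pics/scz.png

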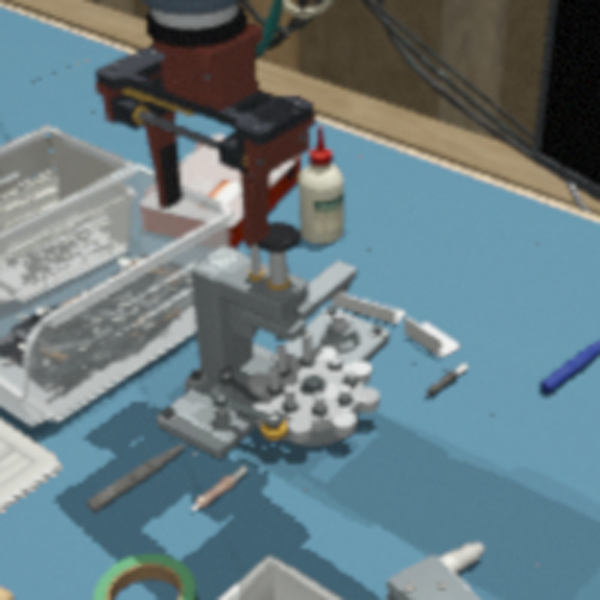

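View pics/topz.png

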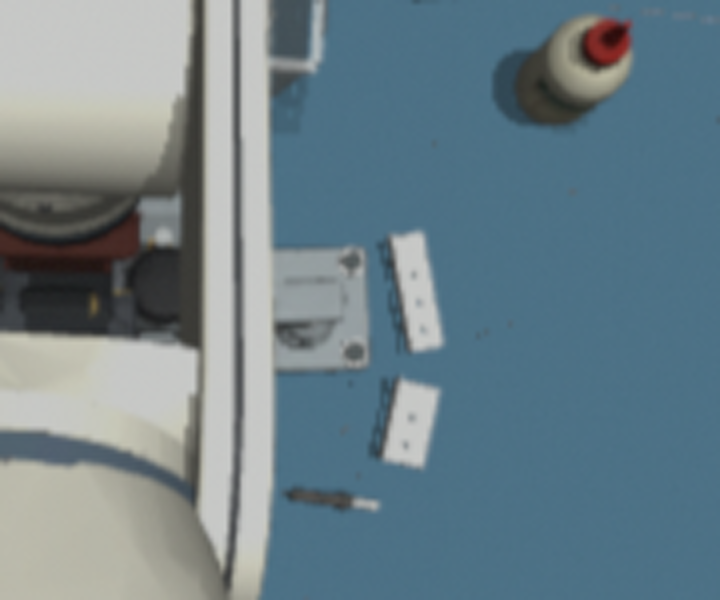

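```bash
cat > h.py <<'E'
from workcell import ctrl
import numpy as np, cv2
from scipy.spatial.transform import Rotation as Ro
def ray(name,u,v,z):
    c=ctrl.get_calibration(name); R,t=np.array(c['R']),np.array(c['t'])
    d=R.T@np.array([(u-c['cx'])/c['fx'],(v-c['cy'])/c['fy'],1]); o=-R.T@t
    return o+d*(z-o[2])/d[2]
def proj(name,X):
    c=ctrl.get_calibration(name); p=np.array(c['R'])@np.array(X,float)+np.array(c['t'])
    return np.array([c['fx']*p[0]/p[2]+c['cx'],c['fy']*p[1]/p[2]+c['cy']])
E
python3 - <<'E'
from h import *
print(Ro.from_rotvec(ctrl.get_obs()['orientation']).as_matrix().round(3))
print("pad top",ray("top",260,161,197),"scene",ray("scene",140+279/3,90+237/3,197))
print("hub scene",ray("scene",140+313/3,90+384/3,38))
for u,v in((350,262),(353,352)):print(ray("top",220+u/4,90+v/4,8))
E
```

```text
[[-0.001  1.    -0.   ]
 [ 0.    -0.    -1.   ]
 [-1.    -0.001 -0.   ]]
pad top [598.69799021 -50.23765585 197.        ] scene [587.87531846 -42.53265829 197.        ]
hub scene [562.5159361  -53.07035458  38.        ]
[ 640.58822492 -179.53969865    8.        ]
[ 582.94508708 -182.4222076     8.        ]
```

arm_command(deltas=[[-0.05,0,0,0],[0,0,-0.05,0],[0,0,-0.05,0],[0,0,-0.05,0],[0,0,-0.05,0],[0,0,-0.05,0],[0,0,-0.05,0],[0,0,-0.05,0],[0,0,0,0]], hand=0.0)

```text
t: 1.0
ee_pos: [624.2, 353.7, 294.8]
orientation: [1.21, 1.211, -1.219]
ft_force: [-0.4, -0.4, -0.2]
width: 19.1
```

```bash
python3 - <<'E'
from h import *
for n in ("scene","top"):
    im=ctrl.get_image(n)[...,::-1]; cv2.imwrite(f"pics/{n}1.png",im)
    t=im[90:240,180:380] if n=="top" else im[140:290,140:340]
    cv2.imwrite(f"pics/{n}1z.png",cv2.resize(t,None,fx=4,fy=4,interpolation=cv2.INTER_CUBIC))
E
```

```text
(no output)
```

View pics/top1z.png

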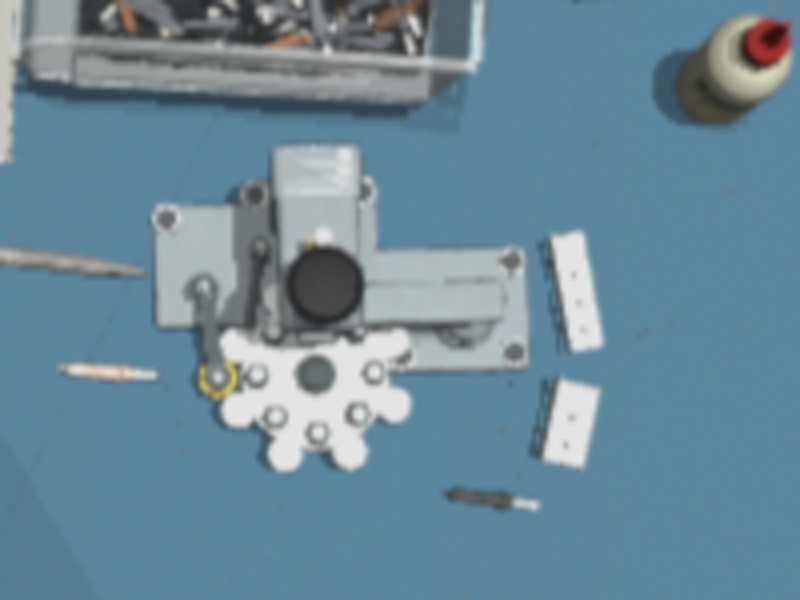

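View pics/scene1z.png

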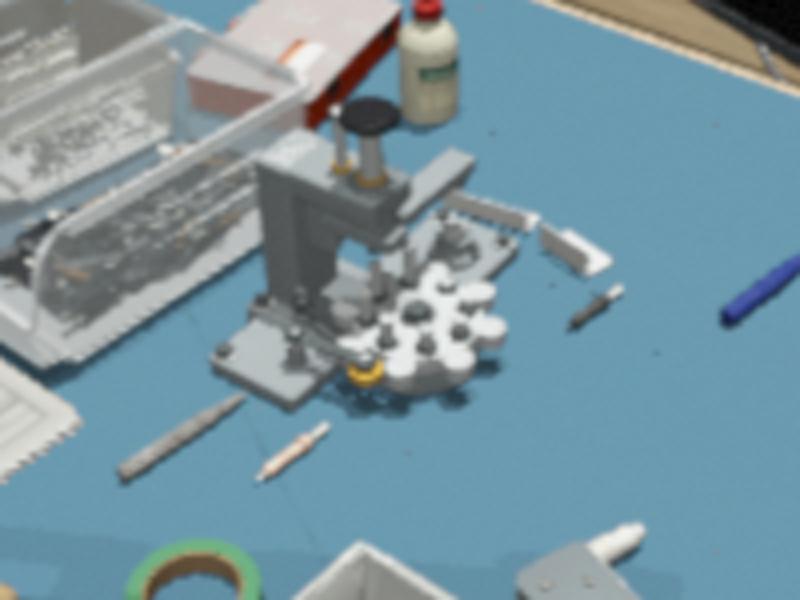

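```bash
python3 - <<'E'
from h import *
im=cv2.imread("pics/top1.png"); hsv=cv2.cvtColor(im,cv2.COLOR_BGR2HSV)
z=cv2.resize(im,None,fx=4,fy=4,interpolation=cv2.INTER_CUBIC); g=cv2.cvtColor(z,cv2.COLOR_BGR2GRAY)
m=((g>205)*255).astype(np.uint8)
n,l,s,c=cv2.connectedComponentsWithStats(m)
i=l[4*90+440,4*180+318+0] or l[4*90+395,4*180+318]
print(i,s[i],c[i])
cnt=max(cv2.findContours(((l==i)*255).astype(np.uint8),cv2.RETR_EXTERNAL,cv2.CHAIN_APPROX_NONE)[0],key=len)[:,0]/4
W=np.array([ray("top",u,v,36)[:2] for u,v in (cnt-0.375)])
from scipy.optimize import least_squares
# lobe circle fits: seeds
seeds=[(237,410),(285,455),(350,452),(396,405)]
Cs=[]
hubz=ray("top",180+316/4,90+373/4,36)[:2]
for a in seeds:
    s0=ray("top",180+a[0]/4,90+a[1]/4,36)[:2]
    d=np.linalg.norm(W-s0,axis=1); out=((W-s0)@(s0-hubz)>-100)&(d<15)
    P=W[out]; f=lambda p:np.hypot(P[:,0]-p[0],P[:,1]-p[1])-p[2]
    r=least_squares(f,[*s0,11],loss='soft_l1'); print(r.x,np.abs(r.fun).mean(),len(P)); Cs.append(r.x[:2])
Cs=np.array(Cs); an=np.radians([112.5,157.5,202.5,247.5])
Q=52*np.c_[np.cos(an),np.sin(an)]
def f(p):
    R=np.array([[np.cos(p[2]),-np.sin(p[2])],[np.sin(p[2]),np.cos(p[2])]]); return (Q@R.T+p[:2]-Cs).ravel()
r=least_squares(f,[*hubz,0]); print("pose",r.x,r.fun.reshape(-1,2))
# pads: black in both
for nm,(u,v) in (("top",(180+325/4,90+284/4)),("scene",(140+370/4,140+115/4))): print(nm,ray(nm,u,v,197))
E
```

```text
0 [      0       0    2048    1536 3049440] [1029.89679581  764.61346837]Traceback (most recent call last):
  File "<stdin>", line 9, in <module>
  File "h.py", line 5, in ray
    c=ctrl.get_calibration(name); R,t=np.array(c['R']),np.array(c['t'])
ValueError: time passes only in moves, steps and waits
```

```bash
python3 - <<'E'
from workcell import ctrl
import pickle
pickle.dump({n:ctrl.get_calibration(n) for n in("top","scene")},open("cal.pkl","wb"))
E
sed -i 's/ctrl.get_calibration(name)/CAL[name]/; 3a import pickle; CAL=pickle.load(open("cal.pkl","rb"))' h.py
cat > m.py <<'E'
from h import *
from scipy.optimize import least_squares
im=cv2.imread("pics/top1.png")
z=cv2.resize(im,None,fx=4,fy=4,interpolation=cv2.INTER_CUBIC); g=cv2.cvtColor(z,cv2.COLOR_BGR2GRAY)
hs=cv2.cvtColor(z,cv2.COLOR_BGR2HSV)
print(z[360+440,720+285],z[360+452,720+285],z[360+500,720+285], hs[360+395,720+318])
m=((hs[...,1]<45)&(g>150)).astype(np.uint8)*255
n,l,s,c=cv2.connectedComponentsWithStats(m)
i=l[360+452,720+285]; print(i,s[i])
cnt=max(cv2.findContours(((l==i)*255).astype(np.uint8),cv2.RETR_EXTERNAL,cv2.CHAIN_APPROX_NONE)[0],key=len)[:,0]/4
W=np.array([ray("top",u,v,36)[:2] for u,v in (cnt-0.375)])
seeds=[(237,410),(285,455),(350,452),(396,405)]
Cs=[]
hubz=ray("top",180+316/4,90+373/4,36)[:2]; print("hub",hubz)
for a in seeds:
    s0=ray("top",180+a[0]/4,90+a[1]/4,36)[:2]
    d=np.linalg.norm(W-s0,axis=1); out=((W-s0)@(s0-hubz)>-100)&(d<15)
    P=W[out]; f=lambda p:np.hypot(P[:,0]-p[0],P[:,1]-p[1])-p[2]
    r=least_squares(f,[*s0,11],loss='soft_l1'); print(r.x,np.abs(r.fun).mean(),len(P)); Cs.append(r.x[:2])
Cs=np.array(Cs); an=np.radians([112.5,157.5,202.5,247.5])
Q=52*np.c_[np.cos(an),np.sin(an)]
def f(p):
    R=np.array([[np.cos(p[2]),-np.sin(p[2])],[np.sin(p[2]),np.cos(p[2])]]); return (Q@R.T+p[:2]-Cs).ravel()
r=least_squares(f,[*hubz,0]); print("pose",r.x,r.fun.reshape(-1,2).round(1))
p=r.x
for nm,(u,v) in (("top",(180+325/4,90+284/4)),("scene",(140+370/4,140+115/4))): print(nm,ray(nm,u,v,197))
print("pad pred",p[:2]+36*np.array([np.cos(p[2]),np.sin(p[2])]))
# predicted screw tops, both views, for each n
for k in range(2,7):
    a=np.pi/4*k+p[2]; xy=p[:2]+36*np.array([np.cos(a),np.sin(a)])
    print(45*k,[((proj("top",[*xy,36+h])-[180,90])*4).round().tolist() for h in (8,36)],[((proj("scene",[*xy,36+h])-[140,140])*4).round().tolist() for h in (8,22,36)])
E
python3 m.py
```

```text
[227 228 227] [226 228 227] [157 134  91] [ 83   6 182]
47 [  939   505   310   327 40523]
hub [564.42383185 -55.84578158]
[541.71696688  -8.02007243  11.0590739 ] 0.17778522129131047 55
[515.09593929 -37.24618408  10.80121114] 0.16440042172003305 52
[517.03206039 -77.08199105  10.47694571] 0.1899400745723395 51
[ 547.38047945 -101.93514053   11.80003274] 0.18386957634749082 48
pose [ 5.64214084e+02 -5.40043179e+01  6.08703866e-02] [[-0.3  0.8]
 [-0.   0.2]
 [ 0.4  0.3]
 [-0.1 -1.2]]
top [598.7656511  -52.80359848 197.        ]
scene [589.66001746 -42.64581551 197.        ]
pad pred [600.14741087 -51.81433696]
90 [[255.0, 374.0], [255.0, 371.0]] [[386.0, 332.0], [385.0, 316.0], [384.0, 301.0]]
135 [[274.0, 415.0], [274.0, 413.0]] [[425.0, 337.0], [424.0, 322.0], [424.0, 306.0]]
180 [[316.0, 431.0], [318.0, 430.0]] [[459.0, 323.0], [459.0, 307.0], [459.0, 291.0]]
225 [[357.0, 412.0], [360.0, 410.0]] [[467.0, 298.0], [467.0, 282.0], [467.0, 267.0]]
270 [[372.0, 370.0], [376.0, 367.0]] [[445.0, 277.0], [445.0, 262.0], [445.0, 246.0]]
```

```bash
python3 - <<'E'
from h import *
im=cv2.imread("pics/scene1.png")[190:250,210:280]
z=cv2.resize(im,None,fx=11,fy=10*1.1,interpolation=cv2.INTER_CUBIC)
p=[564.2,-54.0,.061]
def q(r,a,h,c):
    X=[p[0]+r*np.cos(a+p[2]),p[1]+r*np.sin(a+p[2]),h]
    u=((proj("scene",X)-[210,190])+.5)*11; cv2.circle(z,tuple(int(x) for x in u),3,c,-1)
for i in range(8):
    q(52,np.radians(22.5+45*i),36,(0,0,255)); q(36,np.radians(45*i),36,(0,255,0))
print((proj("scene",[600.1,-51.8,197])-140)*4)
cv2.imwrite("pics/sz2.png",z)
E
```

```text
[366.92678444 103.59198862]
```

View pics/sz2.png

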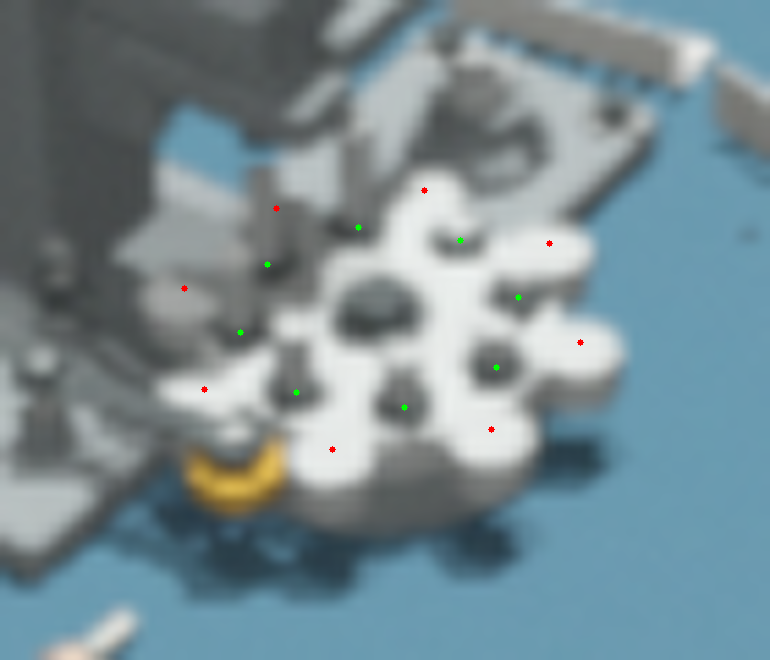

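```bash
python3 - <<'E'
from h import *
p=[564.2,-54.0,.061]; c,s=np.cos(p[2]),np.sin(p[2])
def P(u,v,z):
    w=ray("top",180+u/4,90+v/4,z)[:2]-p[:2]; return np.array([c*w[0]+s*w[1],-s*w[0]+c*w[1]]).round(1)
for n,a in dict(clipLB=(535,456,0),clipLT=(556,378,20),clipRT=(600,388,10),clipRB=(584,468,10),hd1=(445,494,6),hd2=(540,505,6),headfrontL=(280,338,130),headfrontR=(395,335,130),arm0=(500,320,100),roller=(218,378,50),hc1=(60,370,6),hc2=(157,376,6),lev=(203,287,50)).items(): print(n,P(*a))
E
```

```text
clipLB [ -55.8 -141.9]
clipLT [  -7.4 -153.7]
clipRT [ -14.2 -183.6]
clipRB [ -64.7 -171. ]
hd1 [-77.8 -82.3]
hd2 [ -87.2 -142.6]
headfrontL [13.8 21.7]
headfrontR [ 13.2 -42.4]
arm0 [  22.5 -106.5]
roller [-1.7 58.3]
hc1 [ 10.  158.9]
hc2 [ 3.9 97.7]
lev [54.  65.4]
```

arm_command(deltas=[[0,0,0,-0.149],[0,0,0,-0.149],[0,0,0,-0.149],[0,0,0,-0.149],[0,0,0,-0.149],[0,0,0,-0.149],[0,0,0,-0.149],[0,0,0,-0.149],[0,0,0,-0.149],[0,0,0,-0.149]], hand=0.0878)

```text
t: 2.1
ee_pos: [626.2, 327.0, 292.8]
orientation: [0.053, 1.584, -0.07]
ft_force: [0.6, 0.8, -0.4]
width: 86.8
```

```bash
cat >> h.py <<'E'
PP=np.array([564.2,-54.0,.061])
def state():
    o=ctrl.get_obs(); M=Ro.from_rotvec(o['orientation']).as_matrix(); a=np.arctan2(M[1,1],M[0,1])
    c,s=np.cos(PP[2]),np.sin(PP[2]); w=o['ee_pos'][:2]-PP[:2]
    print("t",round(o['t'],2),"press xy",(c*w[0]+s*w[1]).round(1),(-s*w[0]+c*w[1]).round(1),"z",o['ee_pos'][2].round(1),"jaw err rad",round(a-PP[2]-np.pi/2,4),"tilt",M[2].round(3),"F",o['ft_force'].round(1),o['width'].round(1))
    print("world",o['ee_pos'].round(1),"q",o['qpos'].round(2))
E
python3 -c "from h import *;state()"
```

```text
Traceback (most recent call last):
  File "h.py", line 16, in state
    print("t",round(o['t'],2),"press xy",(c*w[0]+s*w[1]).round(1),(-s*w[0]+c*w[1]).round(1),"z",o['ee_pos'][2].round(1),"jaw err rad",round(a-PP[2]-np.pi/2,4),"tilt",M[2].round(3),"F",o['ft_force'].round(1),o['width'].round(1))
                                                                                                                                                                                                               ^^^^^^^^^^^^^^^^
AttributeError: 'float' object has no attribute 'round'
```

```bash
sed -i "s/o\['width'\].round(1)/round(float(o['width']),1)/" h.py; python3 -c "from h import *;state()"
```

```text
t 2.1 press xy 85.1 376.5 z 292.8 jaw err rad -0.1392 tilt [-1.    -0.011 -0.013] F [ 0.6  0.8 -0.4] 86.8
world [626.2 327.  292.8] q [ 0.47  0.51  1.38 -0.    1.27 -1.03]
```

arm_command(deltas=[[0,0,0,-0.135],[0,0,-0.05,0],[0,0,-0.05,0],[0,0,-0.05,0],[0,0,-0.02,0],[0,-0.045,0,0],[0,-0.045,0,0],[0,-0.045,0,0],[0,-0.045,0,0],[0,-0.045,0,0]])

```text
t: 3.1
ee_pos: [461.7, 69.2, 295.8]
orientation: [-0.056, 1.588, 0.032]
ft_force: [1.0, -0.2, -0.2]
width: 87.6
```

```bash
 python3 -c "from h import *;state()"
```

```text
t 3.1 press xy -94.8 129.2 z 295.8 jaw err rad -0.005 tilt [-1.    -0.014 -0.018] F [ 1.  -0.2 -0.2] 87.6
world [461.7  69.2 295.8] q [ 0.13  0.14  1.91 -0.01  1.12 -1.49]
```

arm_command(deltas=[[0,-0.04,0.005,0],[0,-0.03,0.002,0],[0,0,0,0],[0.05,0,0,0],[0.05,0,0,0],[0.05,0,0,0],[0,0,0,0]])

```text
t: 3.8
ee_pos: [467.1, -18.3, 146.3]
orientation: [-0.04, 1.581, 0.014]
ft_force: [-0.1, 0.5, 0.8]
width: 87.9
```

```bash
 python3 -c "
from h import *;state()
for n in ('scene','top'):
    im=ctrl.get_image(n)[...,::-1]; cv2.imwrite(f'pics/{n}2.png',im)
    t=im[90:240,180:380] if n=='top' else im[140:290,140:340]
    cv2.imwrite(f'pics/{n}2z.png',cv2.resize(t,None,fx=4,fy=4,interpolation=cv2.INTER_CUBIC))
"
```

```text
t 3.8 press xy -94.8 41.5 z 146.3 jaw err rad -0.0266 tilt [-1.    -0.017 -0.01 ] F [-0.1  0.5  0.8] 87.9
world [467.1 -18.3 146.3] q [-0.05  0.36  2.04 -0.03  0.75 -1.64]
```

View pics/scene2z.png

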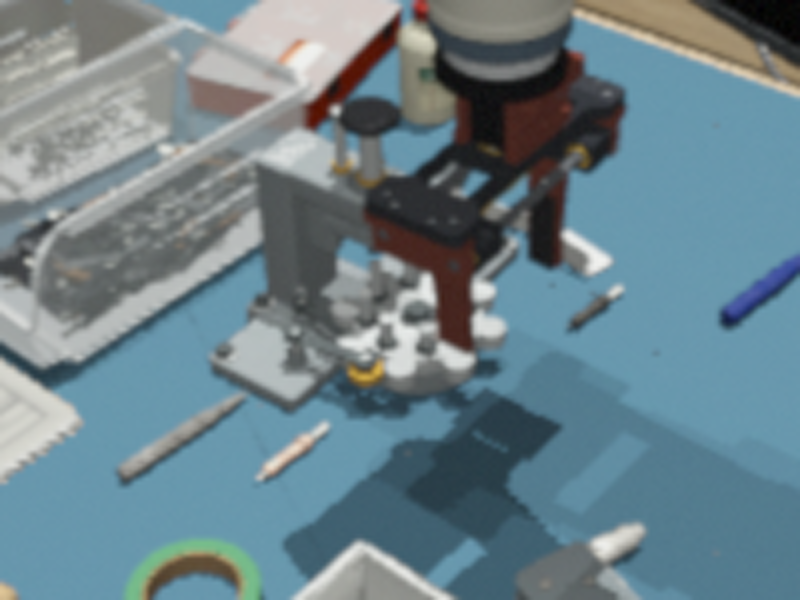

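View pics/top2z.png

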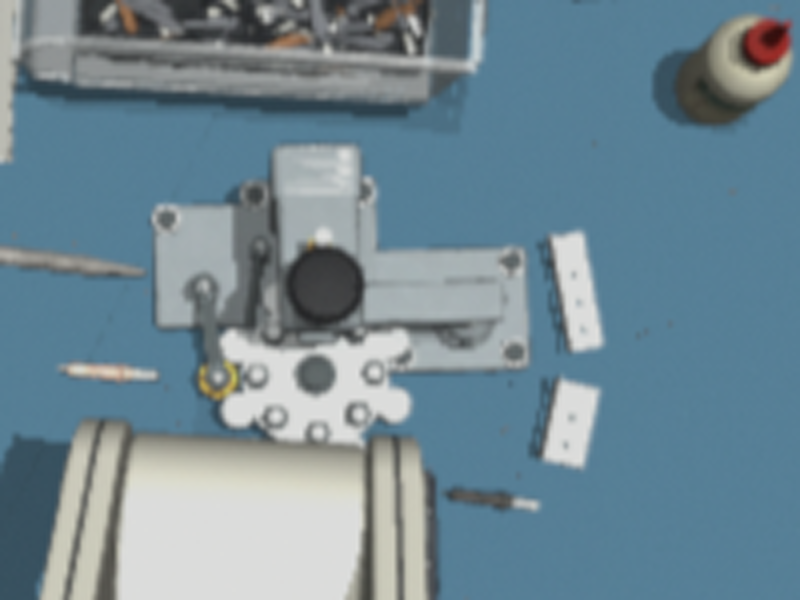

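arm_command(deltas=[[0.04,0.009,0,-0.027],[0.04,0,0,0],[0.014,0,0,0],[0,0,0,0]])

```text
t: 4.3
ee_pos: [482.7, -10.8, 67.9]
orientation: [-0.064, 1.546, 0.034]
ft_force: [0.4, -0.1, -0.2]
width: 87.9
```

```bash
 python3 -c "
from h import *;state()"
```

```text
t 4.3 press xy -78.8 48.1 z 67.9 jaw err rad 0.0013 tilt [-1.    -0.02   0.023] F [ 0.4 -0.1 -0.2] 87.9
world [482.7 -10.8  67.9] q [-0.04  0.52  2.05 -0.03  0.55 -1.64]
```

arm_command(deltas=[[0.009,0.0025,0,0],[0.008,0,0,0],[0,0,0,0]])

```text
t: 4.6
ee_pos: [487.9, -8.3, 56.1]
orientation: [-0.065, 1.535, 0.033]
ft_force: [-1.1, 0.2, -1.0]
width: 88.0
```

```bash
 python3 -c "
from h import *;state()"
```

```text
t 4.6 press xy -73.4 50.2 z 56.1 jaw err rad 0.0011 tilt [-0.999 -0.021  0.035] F [-1.1  0.2 -1. ] 88.0
world [487.9  -8.3  56.1] q [-0.03  0.54  2.05 -0.04  0.51 -1.63]
```

arm_command(deltas=[[0.003,0,0.004,0],[0,0,0.004,0],[0,0,0,0]])

```text
t: 4.9
ee_pos: [498.0, -7.9, 54.8]
orientation: [-0.065, 1.532, 0.033]
ft_force: [0.2, 0.5, 0.3]
width: 87.7
```

```bash
 python3 -c "
from h import *;state()"
```

```text
t 4.9 press xy -63.3 50.1 z 54.8 jaw err rad 0.0011 tilt [-0.999 -0.022  0.038] F [0.2 0.5 0.3] 87.7
world [498.   -7.9  54.8] q [-0.03  0.55  2.03 -0.04  0.52 -1.63]
```

arm_command(deltas=[[0,-0.004,0,0],[0,-0.004,0,0],[0,0,0,0]])

```text
t: 5.2
ee_pos: [498.9, -16.2, 55.1]
orientation: [-0.065, 1.532, 0.033]
ft_force: [0.4, 1.6, 0.0]
width: 87.8
```

```bash
 python3 -c "
from h import *;state()"
```

```text
t 5.2 press xy -62.9 41.7 z 55.1 jaw err rad 0.0012 tilt [-0.999 -0.021  0.038] F [0.4 1.6 0. ] 87.8
world [498.9 -16.2  55.1] q [-0.05  0.55  2.03 -0.03  0.52 -1.65]
```

arm_command(deltas=[[0,-0.005,0.001,0],[0,-0.005,0.001,0],[0,0,0,0]])

```text
t: 5.5
ee_pos: [501.2, -26.8, 55.3]
orientation: [-0.064, 1.532, 0.033]
ft_force: [-1.0, 1.1, -0.7]
width: 87.6
```

```bash
 python3 -c "
from h import *;state()
for n in ('scene',):
    im=ctrl.get_image(n)[...,::-1]; 
    t=im[170:270,190:310]
    cv2.imwrite(f'pics/{n}3z.png',cv2.resize(t,None,fx=6,fy=6,interpolation=cv2.INTER_CUBIC))
"
```

```text
t 5.5 press xy -61.2 31.0 z 55.3 jaw err rad 0.0011 tilt [-0.999 -0.021  0.037] F [-1.   1.1 -0.7] 87.6
world [501.2 -26.8  55.3] q [-0.07  0.56  2.02 -0.03  0.52 -1.67]
```

View pics/scene3z.png

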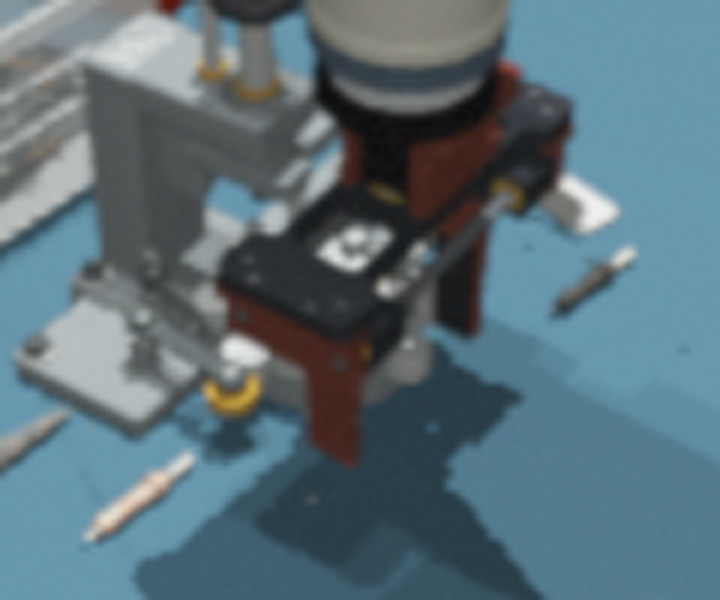

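arm_command(deltas=[[0,-0.003,0.002,0],[0,-0.003,0.002,0]])

```text
t: 5.75
ee_pos: [504.7, -32.7, 55.3]
orientation: [-0.064, 1.534, 0.033]
ft_force: [-0.0, -0.3, 0.2]
width: 87.9
```

```bash
 python3 -c "
from h import *;state()"
```

```text
t 5.75 press xy -58.1 24.9 z 55.3 jaw err rad 0.001 tilt [-0.999 -0.021  0.035] F [-0.  -0.3  0.2] 87.9
world [504.7 -32.7  55.3] q [-0.08  0.56  2.01 -0.03  0.53 -1.69]
```

arm_command(deltas=[[0,-0.003,0.002,0],[0,-0.002,0.001,0],[0,0,0,0]])

```text
t: 6.05
ee_pos: [509.3, -38.7, 55.7]
orientation: [-0.064, 1.533, 0.033]
ft_force: [-0.0, -1.2, -1.5]
width: 87.8
```

```bash
 python3 -c "
from h import *;state()"
```

```text
t 6.05 press xy -53.8 18.6 z 55.7 jaw err rad 0.0008 tilt [-0.999 -0.021  0.037] F [-0.  -1.2 -1.5] 87.8
world [509.3 -38.7  55.7] q [-0.09  0.56  2.   -0.03  0.54 -1.7 ]
```

arm_command(deltas=[[0,-0.004,-0.006,0],[0,-0.004,-0.008,0],[0,-0.002,-0.012,0],[0,0,-0.02,0],[0,0,-0.03,0],[0,0,-0.03,0],[0,0,-0.03,0],[0,0,0,0]])

```text
t: 6.85
ee_pos: [362.5, -58.2, 50.7]
orientation: [-0.063, 1.536, 0.033]
ft_force: [1.0, 0.2, 0.1]
width: 88.0
```

```bash
cat > look.py <<'E'
from h import *
import sys
k=sys.argv[1]
state()
for n in ('scene','top'):
    im=ctrl.get_image(n)[...,::-1]; cv2.imwrite(f'pics/{n}{k}.png',im)
    t=im[130:230,200:320] if n=='top' else im[170:270,190:310]
    cv2.imwrite(f'pics/{n}{k}z.png',cv2.resize(t,None,fx=6,fy=6,interpolation=cv2.INTER_CUBIC))
E
python3 look.py 4
```

```text
t 6.85 press xy -201.6 8.1 z 50.7 jaw err rad 0.0004 tilt [-0.999 -0.02   0.034] F [1.  0.2 0.1] 88.0
world [362.5 -58.2  50.7] q [-0.18  0.47  2.31 -0.04  0.33 -1.78]
```

View pics/scene4z.png

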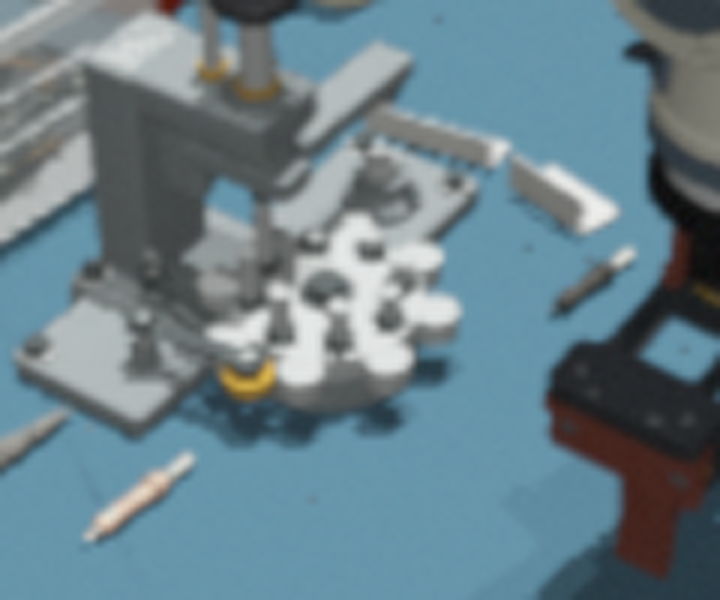

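View pics/top4z.png

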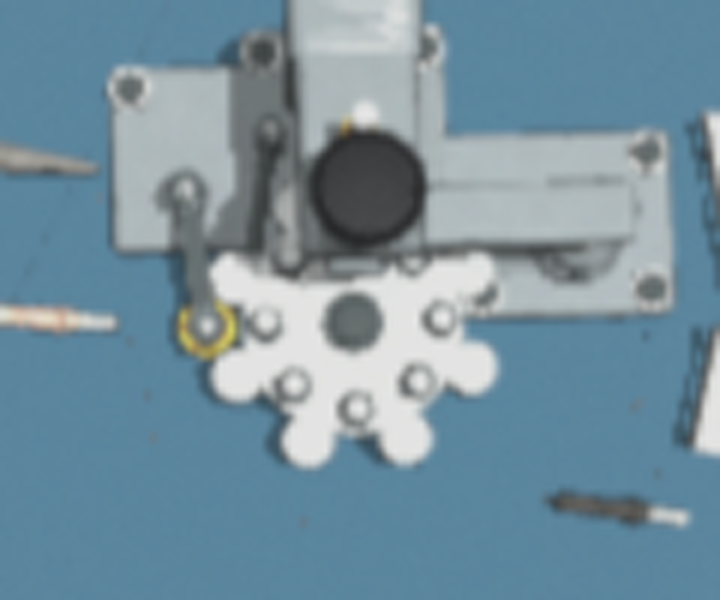

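arm_command(deltas=[[0,0.02,0,0],[0,0.02,0,0],[0,0,0,0],[0,0,0.03,0],[0,0,0.03,0],[0,0,0.03,0],[0,0,0.01,0],[0,0,0,0]])

```text
t: 7.75
ee_pos: [476.6, -13.3, 56.4]
orientation: [-0.067, 1.519, 0.033]
ft_force: [-0.0, -0.2, -0.5]
width: 87.8
```

```bash
 python3 -c "
from h import *;state()"
```

```text
t 7.75 press xy -85.0 45.9 z 56.4 jaw err rad 0.0025 tilt [-0.998 -0.023  0.05 ] F [-0.  -0.2 -0.5] 87.8
world [476.6 -13.3  56.4] q [-0.04  0.53  2.08 -0.04  0.48 -1.64]
```

arm_command(deltas=[[0.001,0.004,0.005,0],[0,0,0.005,0],[0,0,0.005,0],[0,0,0.003,0],[0,0,0,0]])

```text
t: 8.25
ee_pos: [491.1, -8.4, 55.3]
orientation: [-0.066, 1.524, 0.033]
ft_force: [-0.7, -0.2, -0.5]
width: 87.5
```

```bash
 python3 -c "
from h import *;state()"
```

```text
t 8.25 press xy -70.2 49.9 z 55.3 jaw err rad 0.0022 tilt [-0.999 -0.023  0.045] F [-0.7 -0.2 -0.5] 87.5
world [491.1  -8.4  55.3] q [-0.03  0.54  2.05 -0.04  0.5  -1.63]
```

Now repeat the same push.

arm_command(deltas=[[0,0,0.006,0],[0,0,0,0],[0,-0.004,0,0],[0,-0.004,0,0],[0,0,0,0]])

```text
t: 8.75
ee_pos: [497.5, -16.3, 55.7]
orientation: [-0.066, 1.525, 0.034]
ft_force: [-0.1, 2.3, -0.1]
width: 87.7
```

```bash
 python3 -c "
from h import *;state()"
```

```text
t 8.75 press xy -64.2 41.6 z 55.7 jaw err rad 0.0024 tilt [-0.999 -0.022  0.044] F [-0.1  2.3 -0.1] 87.7
world [497.5 -16.3  55.7] q [-0.05  0.55  2.04 -0.04  0.51 -1.65]
```

arm_command(deltas=[[0,-0.005,0.001,0],[0,-0.005,0.001,0],[0,0,0,0]])

```text
t: 9.05
ee_pos: [499.7, -26.9, 55.9]
orientation: [-0.066, 1.526, 0.034]
ft_force: [0.3, 0.7, -0.3]
width: 87.7
```

```bash
 python3 -c "
from h import *;state()"
```

```text
t 9.05 press xy -62.7 31.0 z 55.9 jaw err rad 0.0023 tilt [-0.999 -0.022  0.043] F [ 0.3  0.7 -0.3] 87.7
world [499.7 -26.9  55.9] q [-0.07  0.55  2.03 -0.03  0.52 -1.68]
```

arm_command(deltas=[[0,-0.003,0.003,0],[0,-0.003,0.002,0],[0,-0.003,0.002,0],[0,-0.002,0.001,0],[0,0,0,0]])

```text
t: 9.55
ee_pos: [509.1, -39.2, 56.4]
orientation: [-0.066, 1.526, 0.033]
ft_force: [6.1, -13.6, -2.6]
width: 87.8
```

```bash
 python3 -c "
from h import *;state()"
```

```text
t 9.55 press xy -54.1 18.1 z 56.4 jaw err rad 0.0018 tilt [-0.999 -0.023  0.043] F [  6.1 -13.6  -2.6] 87.8
world [509.1 -39.2  56.4] q [-0.09  0.56  2.01 -0.03  0.53 -1.7 ]
```

arm_command(deltas=[[0,-0.004,-0.006,0],[0,-0.004,-0.008,0],[0,-0.002,-0.012,0],[0,0,-0.02,0],[0,0,-0.03,0],[0,0,-0.03,0],[0,0,-0.02,0],[-0.02,0,0,0]])

```text
t: 10.35
ee_pos: [370.5, -57.7, 69.7]
orientation: [-0.065, 1.533, 0.034]
ft_force: [-0.2, 0.8, 0.7]
width: 87.8
```

```bash
 python3 look.py 5
```

```text
t 10.35 press xy -193.6 8.1 z 69.7 jaw err rad 0.0017 tilt [-0.999 -0.021  0.037] F [-0.2  0.8  0.7] 87.8
world [370.5 -57.7  69.7] q [-0.18  0.42  2.29 -0.03  0.39 -1.78]
```

View pics/scene5z.png

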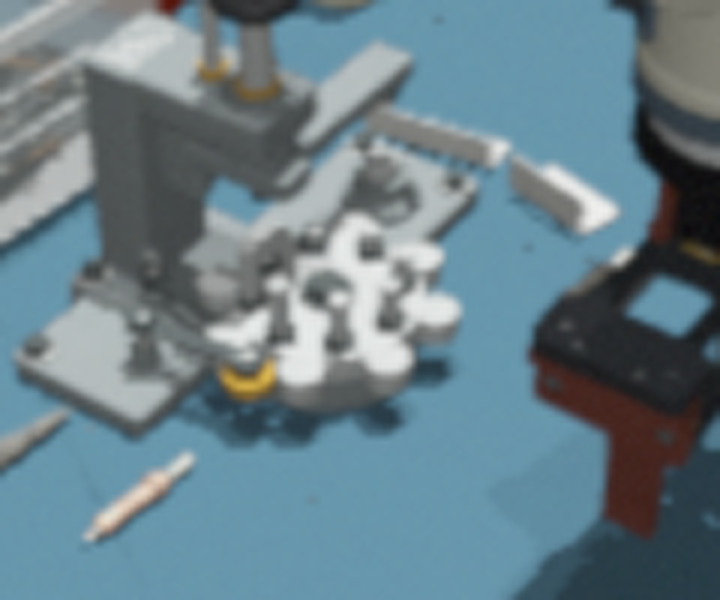

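View pics/top5z.png

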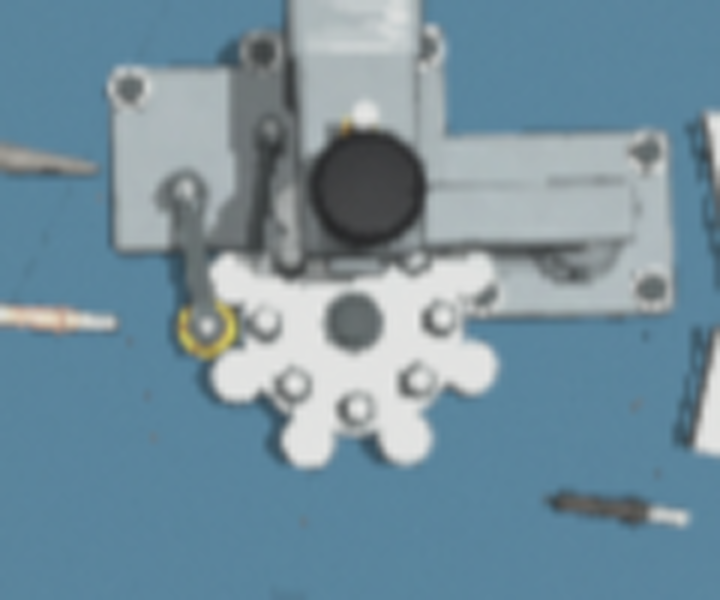

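arm_command(deltas=[[-0.04,0,0,0],[-0.04,0,0,0],[-0.04,0,0,0],[-0.04,0,0,0],[-0.03,0,0,0],[0,0,0,0]], hand=0)

```text
t: 11.05
ee_pos: [365.2, -54.7, 264.7]
orientation: [-0.065, 1.529, 0.033]
ft_force: [0.5, -0.4, -0.3]
width: 43.4
```

```bash
 python3 -c "
from h import *;state()"
```

```text
t 11.05 press xy -198.7 11.4 z 264.7 jaw err rad 0.0016 tilt [-0.999 -0.022  0.041] F [ 0.5 -0.4 -0.3] 43.4
world [365.2 -54.7 264.7] q [-0.17 -0.02  2.16 -0.01  0.96 -1.8 ]
```

arm_command(deltas=[[0,0,0.03,0],[0,-0.005,0.04,0],[0,-0.005,0.04,0],[0,0,0.04,0],[0,0,0.04,0],[0,0,0.02,0],[0,0,0,0]])

```text
t: 11.75
ee_pos: [580.2, -51.2, 262.6]
orientation: [-0.065, 1.533, 0.033]
ft_force: [-0.2, 0.6, -0.3]
width: 0.5
```

```bash
 python3 -c "
from h import *;state()"
```

```text
t 11.75 press xy 16.2 1.8 z 262.6 jaw err rad 0.0012 tilt [-0.999 -0.021  0.037] F [-0.2  0.6 -0.3] 0.5
world [580.2 -51.2 262.6] q [-0.1   0.33  1.74 -0.02  1.04 -1.73]
```

arm_command(deltas=[[0,-0.001,0.01,0],[0,0,0.006,0],[0,0,0,0],[0.01,0,0,0],[0.01,0,0,0],[0,0,0,0]])

```text
t: 12.35
ee_pos: [593.2, -51.9, 237.8]
orientation: [-0.064, 1.539, 0.033]
ft_force: [-0.6, 1.1, 0.3]
width: 0.5
```

```bash
 python3 look.py 6
```

```text
t 12.35 press xy 29.1 0.4 z 237.8 jaw err rad 0.001 tilt [-0.999 -0.021  0.031] F [-0.6  1.1  0.3] 0.5
world [593.2 -51.9 237.8] q [-0.1   0.38  1.73 -0.02  1.   -1.72]
```

View pics/scene6.png

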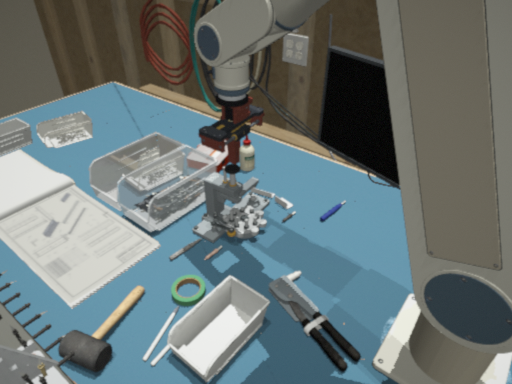

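arm_command(deltas=[[0.003,0,0.005,0],[0.004,0,0,0],[0,0,0,0]])

```text
t: 12.75
ee_pos: [600.1, -51.8, 232.5]
orientation: [-0.064, 1.536, 0.033]
ft_force: [0.1, 0.2, -0.5]
width: 0.2
```

```bash
 python3 look.py 7; python3 -c "
import cv2
t=cv2.imread('pics/scene7.png')[130:230,180:300]; cv2.imwrite('pics/s7.png',cv2.resize(t,None,fx=6,fy=6,interpolation=cv2.INTER_CUBIC))"
```

```text
t 12.75 press xy 35.9 0.0 z 232.5 jaw err rad 0.0009 tilt [-0.999 -0.021  0.034] F [ 0.1  0.2 -0.5] 0.2
world [600.1 -51.8 232.5] q [-0.1   0.39  1.72 -0.02  0.99 -1.72]
```

View pics/s7.png

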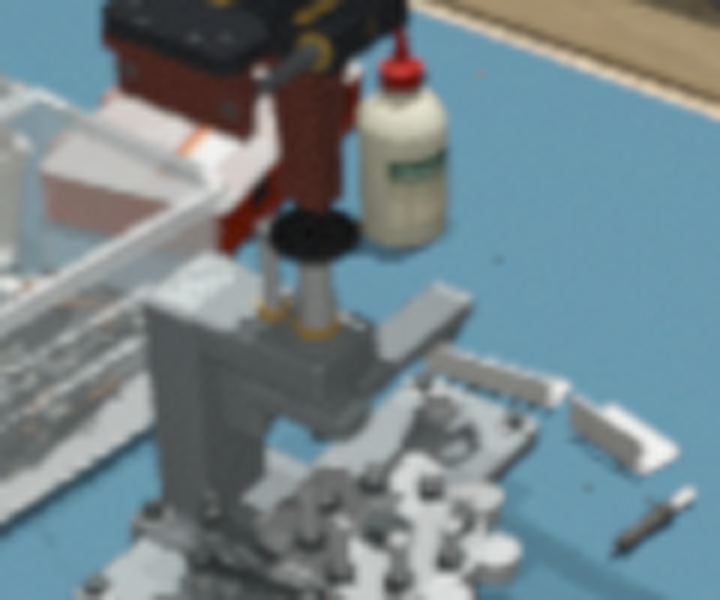

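arm_command(deltas=[[0.006,0,0,0],[0.006,0,0,0],[0.006,0,0,0],[0,0,0,0]])

```text
t: 13.25
ee_pos: [601.1, -52.1, 213.9]
orientation: [-0.064, 1.534, 0.033]
ft_force: [0.5, 0.4, 1.3]
width: 0.3
```

```bash
 python3 -c "
from h import *;state()"
```

```text
t 13.25 press xy 37.0 -0.4 z 213.9 jaw err rad 0.0009 tilt [-0.999 -0.021  0.035] F [0.5 0.4 1.3] 0.3
world [601.1 -52.1 213.9] q [-0.1   0.42  1.73 -0.02  0.96 -1.72]
```

arm_command(deltas=[[0.006,0,-0.001,0],[0.006,0,0,0],[0.006,0,0,0],[0,0,0,0]])

```text
t: 13.65
ee_pos: [601.0, -52.3, 194.6]
orientation: [-0.064, 1.533, 0.033]
ft_force: [0.6, 0.4, 2.8]
width: 0.5
```

```bash
 python3 -c "
from h import *;state()"
```

```text
t 13.65 press xy 36.9 -0.6 z 194.6 jaw err rad 0.0008 tilt [-0.999 -0.021  0.036] F [0.6 0.4 2.8] 0.5
world [601.  -52.3 194.6] q [-0.1   0.44  1.74 -0.02  0.92 -1.72]
```

arm_command(deltas=[[0.002,0,0,0],[0.002,0,0,0],[0,0,0,0]])

```text
t: 13.95
ee_pos: [601.1, -52.3, 190.3]
orientation: [-0.064, 1.534, 0.033]
ft_force: [-1.3, 0.3, 2.6]
width: 0.8
```

arm_command(deltas=[[0.0015,0,0,0],[0,0,0,0]])

```text
t: 14.15
ee_pos: [601.1, -52.3, 188.9]
orientation: [-0.064, 1.534, 0.033]
ft_force: [-1.3, 0.1, 3.2]
width: 0.9
```

arm_command(deltas=[[0.0015,0,0,0],[0,0,0,0]])

```text
t: 14.35
ee_pos: [601.2, -52.3, 187.5]
orientation: [-0.064, 1.534, 0.033]
ft_force: [-1.4, 0.2, 2.6]
width: 0.5
```

arm_command(deltas=[[0.001,0,0,0],[0,0,0,0]])

```text
t: 14.55
ee_pos: [601.2, -52.3, 187.3]
orientation: [-0.064, 1.534, 0.033]
ft_force: [-2.3, 0.1, 5.7]
width: 0.5
```

arm_command(deltas=[[0.001,0,0,0],[0,0,0,0]])

```text
t: 14.75
ee_pos: [601.2, -52.3, 187.3]
orientation: [-0.064, 1.534, 0.033]
ft_force: [-2.1, 1.6, 4.4]
width: 0.5
```

arm_command(deltas=[[0.004,0,0,0],[0.004,0,0,0],[0.004,0,0,0]])

```text
t: 15.05
ee_pos: [601.7, -52.4, 185.7]
orientation: [-0.064, 1.532, 0.033]
ft_force: [-16.9, 2.7, 40.1]
width: 0.7
```

arm_command(deltas=[[-0.01,0,0,0],[-0.02,0,0,0],[-0.03,0,0,0],[-0.04,0,0,0],[-0.04,0,0,0],[0,0.03,0,0],[0,0.05,0,0],[0,0.05,0,0],[0,0.05,0,0],[0,0.05,0,0]])

```text
t: 16.05
ee_pos: [584.8, 177.8, 327.8]
orientation: [-0.058, 1.524, 0.022]
ft_force: [-0.5, -0.6, 0.1]
width: 0.5
```

arm_command(deltas=[[0,0.05,0,0],[0,0.05,0,0],[0,0.02,0,0],[0,0,0,0],[0,0,0,0]])

```text
t: 16.55
ee_pos: [577.0, 304.5, 322.3]
orientation: [-0.064, 1.523, 0.027]
ft_force: [-0.3, 0.6, 0.7]
width: 0.5
```

```bash
 python3 look.py 8; python3 - <<'E'
import cv2,numpy as np
a=cv2.imread('pics/top1.png');b=cv2.imread('pics/top8.png')
x=np.hstack([i[100:230,180:340] for i in(a,b)]); cv2.imwrite('pics/cmp.png',cv2.resize(x,None,fx=2.5,fy=2.5,interpolation=cv2.INTER_CUBIC))
E
```

```text
t 16.55 press xy 34.6 357.1 z 322.3 jaw err rad -0.0029 tilt [-0.999 -0.025  0.046] F [-0.3  0.6  0.7] 0.5
world [577.  304.5 322.3] q [ 0.49  0.38  1.52 -0.04  1.21 -1.13]
```

View pics/scene8z.png

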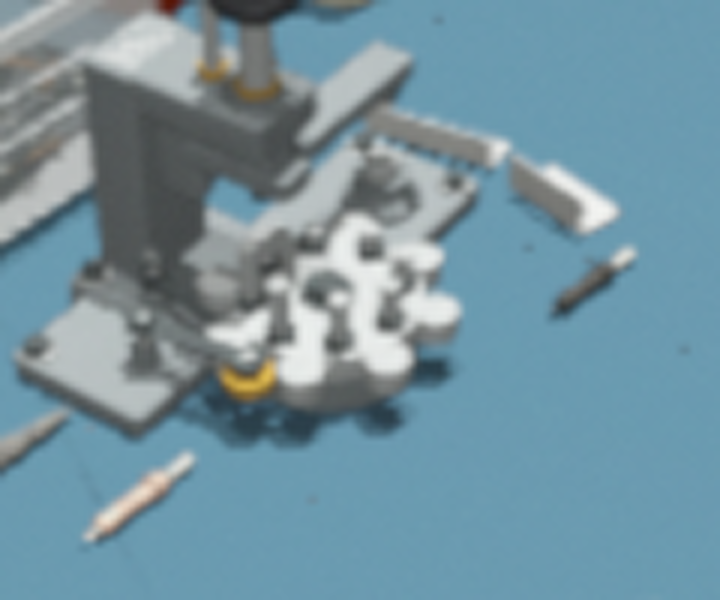

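View pics/cmp.png

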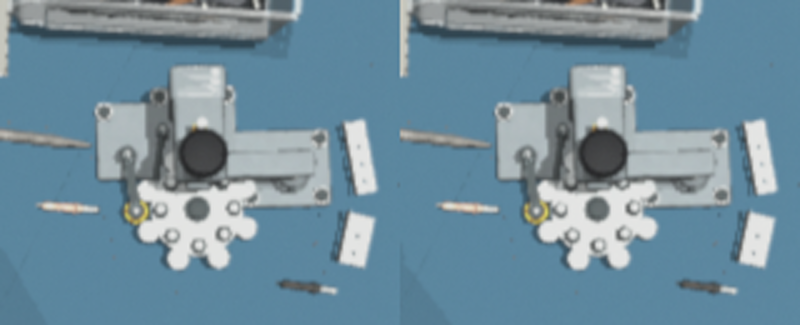

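```bash
python3 -c "
from workcell import ctrl
print(ctrl.close_job(), ctrl.get_obs()['t'])"
```

```text
the job is handed in; nothing more can be done
the job is handed in; nothing more can be done
```

The press is set to its deepest stroke, and I handed the job in at about 16.6 s. The hand-in gave no verdict, so the result rests on my own checks.

- **Turret:** The pictures showed the shortest screw two clicks before the ram. I flicked the star wheel two clicks anticlockwise with one open finger and looked again after each click. The wheel stood at a rest position each time, and the tall screw that had been under the ram after the first click had moved on.
- **Ram:** I closed the fingers and pushed the pad down. It passed 30 mm, where the next-shortest screw would have stopped it, and met a firm stop at about 34.7 mm by the arm's own reading. The expected figure is 34 mm.
- **Force:** My last push peaked at about 40 N at the wrist. This was at the fingertips, and the wrist limit is 120 N. It was harder than it needed to be.
- **Final pictures:** The ram is back up and the turret is at rest. The clips, holders and punch near the press look unmoved beside the pictures from before I touched it. I did not compare the tape and the deburrer afterwards, but the arm never went near them at low height. The arm is clear of everything.

One check disagreed: the scene camera put points about 1 px off the top camera, up to 10 mm at the pad. I used the top camera's positions, and the contacts bore them out.

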